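# Hold a camera's bottom cover over its threaded bosses

### The arm

A 7-joint arm with a two-finger parallel gripper is mounted at the origin on the work surface. World frame = base frame: x ahead of the robot, y to its left, z up, the work surface at z = 0. Lengths are in m, angles in rad, forces in N, time in s.
With the tool pointing down it reaches from about 0.4 to 0.85 m from the base axis. Payload 4.5 kg.
Tool frame: the origin (TCP) lies between the finger pads; the fingertips stand 19 mm ahead of it and the grasp point (between the pads) is the TCP; z points along the fingers, y is the line along which they close (so a half turn about z gives the same grasp; the last joint's range is limited). The gripper opens to 85 mm and grips with 20 to 120 N. Pads are 22 mm wide; open, the fingers measure 114 mm over their backs; the gripper's body (76 mm by 85 mm) begins 54 mm behind the grasp point. The pads swing forward as they close: fully open they stand 13 mm farther back than shut.
Start: joints at [1.158, 0.689, -0.195, 1.565, 0.157, 0.902, -0.215], TCP at [0.27, -0.564, 0.25] pointing down, gripper open.
Joint ranges: [-3.01, 3.01], [-0.46, 2.08], [-1.47, 1.51], [0.13, 2.56], [-1, 4.14], [0.04, 2.09], [-2.66, 2.66]. Speed limits (rad/s): [2.57, 2.57, 3.14, 3.14, 3.14, 3.14, 3.14].

### API

Orientations are given as a unit quaternion [x, y, z, w].
In Python, from rig import manip, grab_frame, camera_info, order gives the robot as it stands. The module is installed in compiled form; this text tells all that it offers.
- The arm moves only by the tool apply_moves, never from a script. Its argument "rows" is a list of rows, each an object with "translation": the shift along the tool's x, y, z in units of 80 mm (1.0 is 80 mm), a list of three; "twist": the turn, a rotation vector about the tool's x, y, z in units of pi rad (1.0 is pi rad), a list of three. In form: [{"translation": [x, y, z], "twist": [rx, ry, rz]}, ...]. A call has exactly 8 rows; each row is the pose to reach, as a shift and turn from the pose commanded when the call began, along the tool's axes at that moment, turning the shorter way round; what a row does not reach only later rows make up. A row lasts 1/8 s, in which the tool goes at most 62.5 mm and 10.7 degrees, less where a joint would pass 70% of its speed; a pose out of reach is approached as far as the arm can. A call with a number of a shift or a turn outside -1 to 1 is refused whole. A call with a gripper value outside its range is refused whole. "fingers" is the finger opening in mm, from 0 to 85.4, set as the call begins (left out, the last holds). The fingers move at their own pace and stop on an object; the grip force is fixed at half the most. Time passes only in rows, so rows that repeat a pose let the fingers close, or fill a call up. It gives the time, the measured TCP pose, the force, the opening and the grip force at its end, in the units of the state.
- manip.state(): the state, without advancing time (a new reading comes with each control period).
- grab_frame(name): name is "scene" or "top" or "wrist"; returns the picture (420x560x3 uint8, red, green, blue); there is no depth.
- camera_info(name): a dict with "fov_y" (degrees; the focal length in pixels is half the picture's height over the tangent of half this angle, whatever the lens; pixels are square), "cx", "cy" (the principal point, pixels), "position" and "rotation" of the camera in the world. Camera axes: x right, y down, z forward; pixel columns grow to the right and rows downward; lengths in m; the calibration is good to about 2 mm. A picture is of the moment at which its call begins: read the wrist's pose just before it. camera_info takes no time and is no camera call; for the wrist camera it gives the pose at the moment of the call.
- order.finish_job(): hands the job in; it is judged then, once.
The state is a dict: "clock": time; "qpos": joint angles; "qvel": joint speeds; "joint_torque": joint torques, N m; "ee_pos": TCP position; "tcp_rot": TCP orientation; "force": force on the tool from outside, world axes, zero at the start; "moment": the same for the moment, N m; "gripper_width": finger opening in m; "gripper_force": force on a finger pad.
Only numpy, scipy, OpenCV 4.12 (cv2) and the standard library are available. Lean on these libraries where they do the work, as an engineer would, in place of code of your own. Each camera call takes 0.05 s, during which the arm holds its last target. There are 200 camera calls.

### The job

Two cameras stand upside down on the repair bench with their bottom covers off: pick up the cover that fits the camera on the round turntable and hold it level about 2 cm above the rim of that camera's open bottom, turned the right way round with every screw hole straight above its threaded brass boss, so that the technician can check the seal underneath before it is closed. Do not let the cover or the gripper touch a camera, and leave the other cover and everything else on the bench where it is. Finish while still holding the cover there in the air, steady: do not put it down or let go.

Things in the scene. Friction and masses are not known exactly. Their poses are not given: they have to be found in the camera images.
- cover_large_center (a point): Loose metal bottom cover of the larger camera, outer face up, rim down, 12 high, 90 g: rectangle 46 (its x) by 136 (its y) plus a hand-grip lobe, x -41 to -23, y -68 to -32. Point: middle of the rectangle, 6 above its underside, near the centre of mass; z up. Grasp across the 46. 4.5 dia screw holes: 0 to 2 and one in the lobe at -32, -58; 9 dia tripod hole at 0, 4. Lies on a mat whose top is at z = 3
- cover_small_center (a point): Loose metal bottom cover of the smaller camera, outer face up, rim down, 12 high, 50 g: plain rectangle 34 (its x) by 104 (its y), no lobe. Point: its middle, 6 above its underside; z up. Grasp across the 34. Three 4.5 dia screw holes, two at the +y end, one mid-width at the -y end; 9 dia tripod hole at 0, 22. Lies on a mat whose top is at z = 3
- camera_large_seat (a point): Larger camera, 136 x 46 with a hand grip, black, upside down, clamped fast in a foam cradle, bottom open. Point: middle of the open bottom at the height of its rim, on which the cover's underside would sit; axes as the fitted cover's (x across, lens mount at -x; y along; z up), the fitted cover's middle straight above. Brass bosses stand 8 above the rim; all else outside is 10 or more below it
- cover_large_hole0 (a point): Screw hole 0 of the large cover, at the level of its underside; x +14, y -60 mm from the cover's middle in its frame
- camera_large_boss0 (a point): Threaded hole 0 of the large camera, top of its brass boss (8 dia, 8 above the rim), for hole 0 of the large cover; x +14, y -60 mm from the seat point in its frame
- cover_large_hole1 (a point): Screw hole 1 of the large cover, at the level of its underside; x +14, y +60 mm from the cover's middle in its frame
- camera_large_boss1 (a point): Threaded hole 1 of the large camera, top of its brass boss (8 dia, 8 above the rim), for hole 1 of the large cover; x +14, y +60 mm from the seat point in its frame
- cover_large_hole2 (a point): Screw hole 2 of the large cover, at the level of its underside; x -14, y +60 mm from the cover's middle in its frame
- camera_large_boss2 (a point): Threaded hole 2 of the large camera, top of its brass boss (8 dia, 8 above the rim), for hole 2 of the large cover; x -14, y +60 mm from the seat point in its frame
- camera_small_seat (a point): Smaller camera, 104 x 34 without a grip, black, upside down, clamped fast in a foam cradle, bottom open. Point: middle of the open bottom at the height of its rim, on which the cover's underside would sit; axes as the fitted cover's (x across, lens mount at -x; y along; z up), the fitted cover's middle straight above. Brass bosses stand 8 above the rim; all else outside is 10 or more below it
- cover_small_hole0 (a point): Screw hole 0 of the small cover, at the level of its underside; x 0, y -44 mm from the cover's middle in its frame
- camera_small_boss0 (a point): Threaded hole 0 of the small camera, top of its brass boss (8 dia, 8 above the rim), for hole 0 of the small cover; x 0, y -44 mm from the seat point in its frame
- cover_small_hole1 (a point): Screw hole 1 of the small cover, at the level of its underside; x +8, y +44 mm from the cover's middle in its frame
- camera_small_boss1 (a point): Threaded hole 1 of the small camera, top of its brass boss (8 dia, 8 above the rim), for hole 1 of the small cover; x +8, y +44 mm from the seat point in its frame
- cover_small_hole2 (a point): Screw hole 2 of the small cover, at the level of its underside; x -8, y +44 mm from the cover's middle in its frame
- camera_small_boss2 (a point): Threaded hole 2 of the small camera, top of its brass boss (8 dia, 8 above the rim), for hole 2 of the small cover; x -8, y +44 mm from the seat point in its frame
- turntable_top (a point): Round service turntable, 190 dia, 30 high, locked; the point is the centre of its top. One of the two cameras stands centred on it: that one is to be closed; the other waits on a square black padded tray 170 x 190, 30 high
- screw_cup: Bystander: small open red plastic cup for screws, 40 dia x 42 high; origin at the centre of its underside
- lens: Bystander: black interchangeable lens standing upright, 75 dia x 92 high; origin at the centre of its underside
- lens_cap: Bystander: flat black lens cap, 66 dia x 11 high; origin at the centre of its underside
- blower: Bystander: black rubber dust blower standing upright with its thin nozzle up, 56 dia x 130 high; origin at the centre of its underside
- screwdriver: Bystander: screwdriver lying down, 170 long, red handle; origin under its middle
- battery: Bystander: black camera battery lying flat, 38 x 56 x 21 high; origin at the centre of its underside
- solvent: Bystander: closed glass bottle, 60 dia x 110 high; origin at the centre of its underside
Mind the look-alikes: they are no part of the job. Leave any purple look-alike of the part that bears turntable_top alone.

How it is judged:
By the outcome, as a careful person would: the job done as asked, in the order asked, and still so for the second after the job is handed in, while the arm keeps its last pose, push and grip.
It also fails if it takes over 42 s, if anything falls off the work surface, if the arm or the gripper's body presses on something with over 40 N, if the wrist force passes 120 N, or if a joint passes its speed limit or range.

## Working session

There is one attempt and no reset: what is moved stays moved. The work goes in short steps, Python scripts to look and compute and a tool call to move; the robot and the scene stay as the last step left them, time stands still between calls to the robot, and variables do not carry over. Pictures are saved under pics/ and viewed, at most 10 in all, crops included, and the job is handed in when it is done.

Besides the shell and the picture viewer there is one more tool, called after ">>>" as a command line: name --argument value ..., lists and objects as JSON in quotes. apply_moves: Moves the arm, as the interface text tells. Shifts and turns lie within -1 to 1; 1 stands for 80 mm of shift or pi rad of turn. Its arguments: {"type":"object","properties":{"rows":{"type":"array"},"fingers":{"type":"number"}},"required":["rows"]}

```bash
mkdir -p pics; cat > h.py <<'E'
import numpy as np, cv2
from rig import manip, grab_frame, camera_info, order
from scipy.spatial.transform import Rotation as R
def mat(ci):
    r=np.array(ci['rotation'],float)
    return r if r.shape==(3,3) else R.from_quat(r).as_matrix()
def ray(ci,uv,z,shape=(420,560)):
    f=shape[0]/2/np.tan(np.radians(ci['fov_y'])/2)
    uv=np.atleast_2d(uv).astype(float)
    d=np.c_[(uv[:,0]-ci['cx'])/f,(uv[:,1]-ci['cy'])/f,np.ones(len(uv))]@mat(ci).T
    p=np.array(ci['position'])
    return p+d*((z-p[2])/d[:,2])[:,None]
def proj(ci,P):
    f=210/np.tan(np.radians(ci['fov_y'])/2)
    q=(np.atleast_2d(P)-np.array(ci['position']))@mat(ci)
    return np.c_[q[:,0]/q[:,2]*f+ci['cx'],q[:,1]/q[:,2]*f+ci['cy']]
def shot(n,fn):
    ci=camera_info(n); im=grab_frame(n); cv2.imwrite('pics/'+fn,cv2.cvtColor(im,cv2.COLOR_RGB2BGR)); return ci,im
E
python3 - <<'E'
from h import *
s=manip.state(); print({k:s[k] for k in('clock','ee_pos','tcp_rot','gripper_width')})
a=[]
for n in('top','scene'):
    ci,im=shot(n,n+'0.png'); print(n,ci)
print('wrist',camera_info('wrist'))
E
```

```text
{'clock': 0.0, 'ee_pos': array([ 0.26971047, -0.56309967,  0.24944807]), 'tcp_rot': array([ 9.75143217e-01,  2.21573426e-01, -2.98082321e-04, -9.13844178e-04]), 'gripper_width': 0.08537846483318139}
top {'fov_y': 57.36616651569961, 'cx': 279.2980418036778, 'cy': 206.23853729320228, 'position': array([0.42324743, 0.03755074, 1.43772979]), 'rotation': array([-0.69982278,  0.71167574, -0.04535367,  0.04133714])}
scene {'fov_y': 43.75932145072942, 'cx': 272.1562262346029, 'cy': 201.2194792190374, 'position': array([ 1.28872041, -0.62285966,  1.0052757 ]), 'rotation': array([ 0.83718793,  0.37806618, -0.15666921, -0.36281826])}
wrist {'fov_y': 62.42911442267077, 'cx': 279.9010508424487, 'cy': 206.14935198566775, 'position': array([ 0.34351356, -0.52803729,  0.37290928]), 'rotation': array([ 0.83536564, -0.52596073, -0.08578768,  0.13479626])}
```

View pics/top0.png

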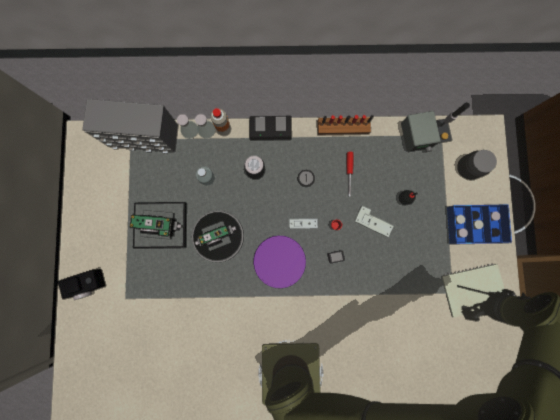

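View pics/scene0.png

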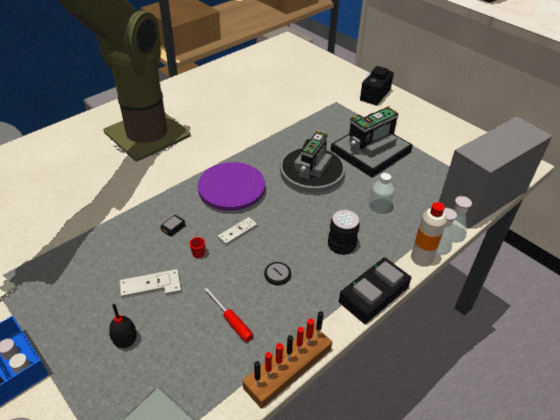

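The turntable (black round, top px ~217,236) carries the smaller camera. Its matching plain cover is at ~(304,223), and the purple disc is the look-alike. Next I'll measure positions.

```bash
cat > m.py <<'E'
from h import *
im=cv2.imread('pics/top0.png'); ci=camera_info('top'); sc=cv2.imread('pics/scene0.png'); cs=camera_info('scene')
c=im[205:240,280:330]; m=(c.min(2)>130).astype(np.uint8)
pts=np.argwhere(m)[:,::-1]+[280,205]
r=cv2.minAreaRect(pts.astype(np.float32)); print('cover px',r); b=ray(ci,cv2.boxPoints(r),.015); print(b.round(4), b.mean(0))
# green PCB of turntable camera in both views
def g(i,x0,y0,x1,y1):
    c=i[y0:y1,x0:x1].astype(int); m=(c[:,:,1]>c[:,:,2]+15)&(c[:,:,1]>c[:,:,0]+8); p=np.argwhere(m)[:,::-1]+[x0,y0]; return cv2.minAreaRect(p.astype(np.float32))
a=g(im,190,212,245,262); d=g(sc,290,120,335,170); print(a,d)
# triangulate
p1=ray(ci,a[0],0)[0];o1=np.array(ci['position']);p2=ray(cs,d[0],0)[0];o2=np.array(cs['position'])
A=np.c_[p1-o1,-(p2-o2)]; t=np.linalg.lstsq(A,o2-o1,rcond=None)[0]; print(o1+t[0]*(p1-o1),o2+t[1]*(p2-o2))
out=np.hstack([cv2.resize(im[205:270,190:250],(372,403),interpolation=cv2.INTER_CUBIC),cv2.resize(im[205:240,280:330],(400,280),interpolation=cv2.INTER_CUBIC).repeat(1,0) if 0 else cv2.copyMakeBorder(cv2.resize(im[205:240,280:330],(400,280),interpolation=cv2.INTER_CUBIC),0,123,0,0,0)])
cv2.imwrite('pics/c1.png',out)
E
python3 m.py
```

```text
cover px ((303.0, 223.5), (9.0, 28.0), 90.0)
[[ 0.5502 -0.0073  0.015 ]
 [ 0.5484 -0.1115  0.015 ]
 [ 0.5149 -0.1105  0.015 ]
 [ 0.5167 -0.0066  0.015 ]] [ 0.53255617 -0.05900047  0.015     ]
((213.2117919921875, 234.4731903076172), (8.802266120910645, 28.633256912231445), 68.74949645996094) ((314.0, 142.50001525878906), (9.68277359008789, 25.456327438354492), 38.65980911254883)
[0.49216946 0.25732804 0.11595136] [0.49266571 0.25789845 0.11607208]
```

View pics/c1.png

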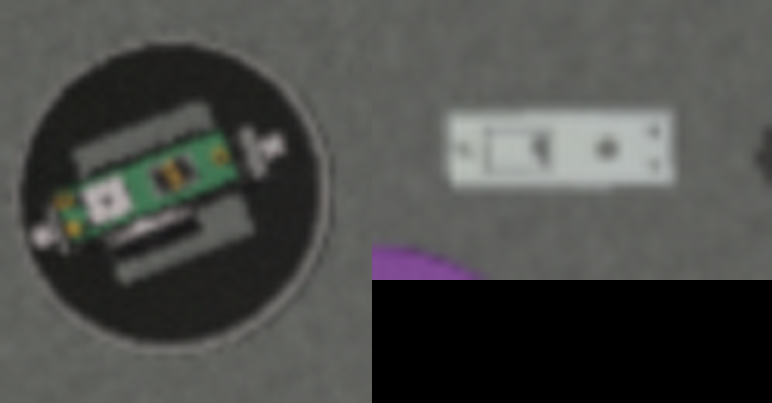

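>>> apply_moves --rows '[{"translation": [0.12,-0.09,0],"twist": [0,0,0]},{"translation": [0.24,-0.18,0],"twist": [0,0,0]},{"translation": [0.36,-0.27,0],"twist": [0,0,0]},{"translation": [0.48,-0.36,0],"twist": [0,0,0]},{"translation": [0.6,-0.45,0],"twist": [0,0,0]},{"translation": [0.72,-0.54,0],"twist": [0,0,0]},{"translation": [0.84,-0.63,0],"twist": [0,0,0]},{"translation": [0.96,-0.72,0],"twist": [0,0,0]}]'

```text
clock: 1.1
ee_pos: [0.3148, -0.4778, 0.2503]
tcp_rot: [0.975, 0.222, 0.0, 0.0]
force: [-1.5, -0.5, 0.3]
gripper_width: 0.0857
gripper_force: 0.0
```

>>> apply_moves --rows '[{"translation": [0.12,-0.09,0],"twist": [0,0,0]},{"translation": [0.24,-0.18,0],"twist": [0,0,0]},{"translation": [0.36,-0.27,0],"twist": [0,0,0]},{"translation": [0.48,-0.36,0],"twist": [0,0,0]},{"translation": [0.6,-0.45,0],"twist": [0,0,0]},{"translation": [0.72,-0.54,0],"twist": [0,0,0]},{"translation": [0.84,-0.63,0],"twist": [0,0,0]},{"translation": [0.96,-0.72,0],"twist": [0,0,0]}]'

```text
clock: 2.1
ee_pos: [0.3592, -0.3927, 0.2503]
tcp_rot: [0.975, 0.222, 0.0, 0.0]
force: [0.5, 0.6, 0.7]
gripper_width: 0.0854
gripper_force: 0.0
```

>>> apply_moves --rows '[{"translation": [0.12,-0.09,0],"twist": [0,0,0]},{"translation": [0.24,-0.18,0],"twist": [0,0,0]},{"translation": [0.36,-0.27,0],"twist": [0,0,0]},{"translation": [0.48,-0.36,0],"twist": [0,0,0]},{"translation": [0.6,-0.45,0],"twist": [0,0,0]},{"translation": [0.72,-0.54,0],"twist": [0,0,0]},{"translation": [0.84,-0.63,0],"twist": [0,0,0]},{"translation": [0.96,-0.72,0],"twist": [0,0,0]}]'

```text
clock: 3.1
ee_pos: [0.4036, -0.3076, 0.2503]
tcp_rot: [0.975, 0.222, 0.0, 0.0]
force: [0.2, -0.4, -0.5]
gripper_width: 0.0853
gripper_force: 0.0
```

>>> apply_moves --rows '[{"translation": [0.12,-0.09,0],"twist": [0,0,0]},{"translation": [0.24,-0.18,0],"twist": [0,0,0]},{"translation": [0.36,-0.27,0],"twist": [0,0,0]},{"translation": [0.48,-0.36,0],"twist": [0,0,0]},{"translation": [0.6,-0.45,0],"twist": [0,0,0]},{"translation": [0.72,-0.54,0],"twist": [0,0,0]},{"translation": [0.84,-0.63,0],"twist": [0,0,0]},{"translation": [0.96,-0.72,0],"twist": [0,0,0]}]'

```text
clock: 4.1
ee_pos: [0.4479, -0.2224, 0.2503]
tcp_rot: [0.975, 0.222, 0.0, 0.0]
force: [-0.4, 0.1, -0.4]
gripper_width: 0.0851
gripper_force: 0.0
```

>>> apply_moves --rows '[{"translation": [0.12,-0.09,0],"twist": [0,0,-0.045]},{"translation": [0.24,-0.18,0],"twist": [0,0,-0.09]},{"translation": [0.36,-0.27,0],"twist": [0,0,-0.135]},{"translation": [0.48,-0.36,0],"twist": [0,0,-0.18]},{"translation": [0.6,-0.45,0],"twist": [0,0,-0.225]},{"translation": [0.72,-0.54,0],"twist": [0,0,-0.27]},{"translation": [0.84,-0.63,0],"twist": [0,0,-0.315]},{"translation": [0.96,-0.72,0],"twist": [0,0,-0.36]}]'

```text
clock: 5.1
ee_pos: [0.4922, -0.1374, 0.2503]
tcp_rot: [0.703, 0.711, -0.0, 0.0]
force: [0.0, 0.5, -0.7]
gripper_width: 0.0855
gripper_force: 0.0
```

>>> apply_moves --rows '[{"translation": [0.14,0.07,0.1],"twist": [0,0,0]},{"translation": [0.28,0.14,0.2],"twist": [0,0,0]},{"translation": [0.42,0.21,0.3],"twist": [0,0,0]},{"translation": [0.56,0.28,0.4],"twist": [0,0,0]},{"translation": [0.7,0.35,0.5],"twist": [0,0,0]},{"translation": [0.84,0.42,0.6],"twist": [0,0,0]},{"translation": [0.96,0.5,0.7],"twist": [0,0,0]},{"translation": [0.96,0.5,0.7],"twist": [0,0,0]}]'

```text
clock: 6.1
ee_pos: [0.5317, -0.0597, 0.1937]
tcp_rot: [0.704, 0.71, 0.0, -0.0]
force: [-0.2, 0.2, -0.6]
gripper_width: 0.0855
gripper_force: 0.0
```

```bash
python3 - <<'E'
from h import *
s=manip.state(); print(s['qpos'].round(3),s['ee_pos'])
ci,im=shot('wrist','w1.png'); print(ci['position'],mat(ci)[:,2])
print(proj(ci,ray(camera_info('top'),[[303,223.5]],.015)))
E
```

```text
[ 0.283  0.677 -0.424  1.887  0.428  0.668 -0.39 ] [ 0.53167712 -0.05973591  0.19369246]
[0.53150327 0.02154983 0.31710613] [ 0.00249816 -0.31508293 -0.94906086]
[[280.34703843 185.33188528]]
```

View pics/w1.png

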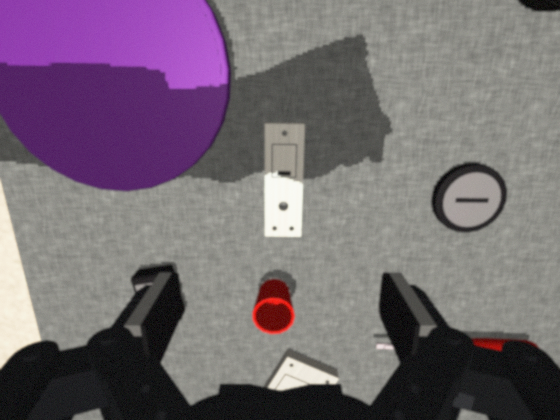

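The close view shows the cover from (265,124) to (303,237), with the single hole at (285,132), the pair at ~(274,228) and (292,228), and the tripod hole at (283,206). I'll measure from the holes.

```bash
cat > hol.py <<'E'
from h import *
def dark(im,u,v,r=5):
    g=cv2.cvtColor(im,cv2.COLOR_BGR2GRAY).astype(float)[v-r:v+r+1,u-r:u+r+1]
    w=np.clip(np.median(g)*.85-g,0,None); y,x=np.mgrid[-r:r+1,-r:r+1]
    return [u+(w*x).sum()/w.sum(), v+(w*y).sum()/w.sum()]
def fit(L,W):  # 2D rigid local->world
    L=np.array(L,float);W=np.array(W)[:,:2]; a=L-L.mean(0); b=W-W.mean(0)
    th=np.arctan2((a[:,0]*b[:,1]-a[:,1]*b[:,0]).sum(),(a*b).sum())
    M=np.array([[np.cos(th),-np.sin(th)],[np.sin(th),np.cos(th)]]); t=W.mean(0)-M@L.mean(0)
    return t,np.degrees(th),(L@M.T+t-W)
E
python3 - <<'E'
from hol import *
im=cv2.imread('pics/w1.png'); ci=camera_info('wrist')
px=[dark(im,285,132),dark(im,274,228),dark(im,292,228),dark(im,283,206,7)]
print(np.round(px,1)); W=ray(ci,px,.015)
L=np.array([[0,-44],[8,44],[-8,44],[0,22]])/1000
print(fit(L,W)); s=manip.state(); m=R.from_quat(s['tcp_rot']).as_matrix(); print(s['ee_pos'],np.degrees(np.arctan2(m[1,1],m[0,1])))
E
```

```text
[[284.1 132.8]
 [274.1 227.8]
 [291.2 228.1]
 [282.9 206.1]]
(array([ 0.5349362, -0.0575645]), np.float64(179.7531215499098), array([[-7.26043055e-06, -6.83248621e-05],
       [-2.24916392e-05, -1.20864041e-04],
       [-1.56418734e-05, -7.58267910e-05],
       [ 4.53939432e-05,  2.65015694e-04]]))
[ 0.53140998 -0.06067927  0.19398217] 0.43632102883124363
```

>>> apply_moves --rows '[{"translation": [0.03,0.04,0.15],"twist": [0,0,0.004]},{"translation": [0.03,0.04,0.3],"twist": [0,0,0.004]},{"translation": [0.03,0.04,0.45],"twist": [0,0,0.004]},{"translation": [0.03,0.04,0.6],"twist": [0,0,0.004]},{"translation": [0.03,0.04,0.75],"twist": [0,0,0.004]},{"translation": [0.03,0.04,0.9],"twist": [0,0,0.004]},{"translation": [0.03,0.04,1.0],"twist": [0,0,0.004]},{"translation": [0.03,0.04,1.0],"twist": [0,0,0.004]}]' --fingers 60

```text
clock: 7.15
ee_pos: [0.5342, -0.0585, 0.1137]
tcp_rot: [0.709, 0.705, -0.0, -0.0]
force: [-0.2, 0.1, -0.8]
gripper_width: 0.06
gripper_force: 0.0
```

>>> apply_moves --rows '[{"translation": [0,0,0.15],"twist": [0,0,0]},{"translation": [0,0,0.3],"twist": [0,0,0]},{"translation": [0,0,0.45],"twist": [0,0,0]},{"translation": [0,0,0.6],"twist": [0,0,0]},{"translation": [0,0,0.75],"twist": [0,0,0]},{"translation": [0,0,0.9],"twist": [0,0,0]},{"translation": [0,0,1.0],"twist": [0,0,0]},{"translation": [0,0,1.0],"twist": [0,0,0]}]'

```text
clock: 8.15
ee_pos: [0.5343, -0.0585, 0.0337]
tcp_rot: [0.709, 0.705, -0.0, -0.0]
force: [0.0, -0.1, -0.7]
gripper_width: 0.0597
gripper_force: 0.0
```

```bash
python3 - <<'E'
from hol import *
s=manip.state(); m=R.from_quat(s['tcp_rot']).as_matrix(); print(s['ee_pos'],np.degrees(np.arctan2(m[1,1],m[0,1])),m[:,2],s['gripper_width'],s['force'],s['qpos'].round(3))
ci,im=shot('wrist','w2.png')
E
```

```text
[ 0.53425394 -0.0584749   0.03370017] -0.3067734008045294 [-9.62321987e-04 -1.67912199e-04 -9.99999523e-01] 0.05972259964286326 [ 0.01208561 -0.12296041 -0.71823863] [ 0.149  0.935 -0.211  1.959  0.589  0.309 -0.55 ]
```

View pics/w2.png

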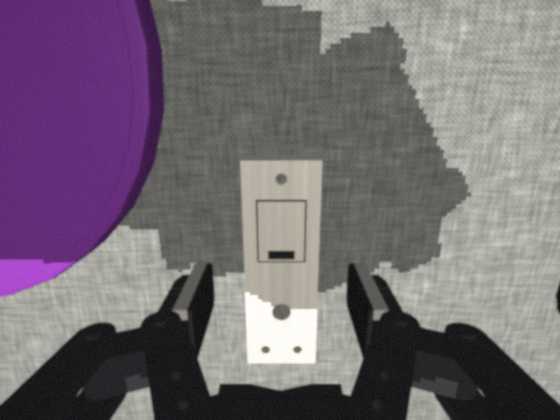

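The cover sits centred between the fingers, at (281,180) to (281,350), so I descend and close.

>>> apply_moves --rows '[{"translation": [0.01,0.01,0.06],"twist": [0,0,0]},{"translation": [0.01,0.01,0.13],"twist": [0,0,0]},{"translation": [0.01,0.01,0.13],"twist": [0,0,0]},{"translation": [0.01,0.01,0.13],"twist": [0,0,0]},{"translation": [0.01,0.01,0.13],"twist": [0,0,0]},{"translation": [0.01,0.01,0.13],"twist": [0,0,0]},{"translation": [0.01,0.01,0.13],"twist": [0,0,0]},{"translation": [0.01,0.01,0.13],"twist": [0,0,0]}]'

```text
clock: 9.2
ee_pos: [0.5354, -0.0577, 0.0239]
tcp_rot: [0.709, 0.705, -0.0, 0.0]
force: [0.0, 0.3, -0.5]
gripper_width: 0.06
gripper_force: 0.0
```

>>> apply_moves --rows '[{"translation": [0,0,0],"twist": [0,0,0]},{"translation": [0,0,0],"twist": [0,0,0]},{"translation": [0,0,0],"twist": [0,0,0]},{"translation": [0,0,0],"twist": [0,0,0]},{"translation": [0,0,0],"twist": [0,0,0]},{"translation": [0,0,0],"twist": [0,0,0]},{"translation": [0,0,0],"twist": [0,0,0]},{"translation": [0,0,0],"twist": [0,0,0]}]' --fingers 20

```text
clock: 10.2
ee_pos: [0.5354, -0.0577, 0.0242]
tcp_rot: [0.709, 0.705, 0.0, 0.0]
force: [-0.6, 0.3, 5.5]
gripper_width: 0.0323
gripper_force: 60.2
```

>>> apply_moves --rows '[{"translation": [0,0,-0.06],"twist": [0,0,0]},{"translation": [0,0,-0.16],"twist": [0,0,0]},{"translation": [0,0,-0.3],"twist": [0,0,0]},{"translation": [0,0,-0.45],"twist": [0,0,0]},{"translation": [0,0,-0.6],"twist": [0,0,0]},{"translation": [0,0,-0.75],"twist": [0,0,0]},{"translation": [0,0,-0.9],"twist": [0,0,0]},{"translation": [0,0,-1.0],"twist": [0,0,0]}]'

```text
clock: 11.2
ee_pos: [0.5356, -0.0578, 0.1048]
tcp_rot: [0.709, 0.705, 0.0, 0.0]
force: [-0.5, 0.1, -0.7]
gripper_width: 0.0323
gripper_force: 59.6
```

>>> apply_moves --rows '[{"translation": [0.05,0,-0.12],"twist": [0,0,0]},{"translation": [0.15,0,-0.25],"twist": [0,0,0]},{"translation": [0.3,0,-0.38],"twist": [0,0,0]},{"translation": [0.45,0,-0.5],"twist": [0,0,0]},{"translation": [0.6,0,-0.65],"twist": [0,0,0]},{"translation": [0.75,0,-0.8],"twist": [0,0,0]},{"translation": [0.9,0,-0.9],"twist": [0,0,0]},{"translation": [1.0,0,-1.0],"twist": [0,0,0]}]'

```text
clock: 12.2
ee_pos: [0.5358, 0.0233, 0.1845]
tcp_rot: [0.709, 0.705, 0.0, -0.0]
force: [-0.2, 0.1, -0.5]
gripper_width: 0.0322
gripper_force: 59.6
```

>>> apply_moves --rows '[{"translation": [0.12,-0.06,-0.1],"twist": [0,0,0]},{"translation": [0.25,-0.12,-0.2],"twist": [0,0,0]},{"translation": [0.38,-0.18,-0.3],"twist": [0,0,0]},{"translation": [0.5,-0.25,-0.4],"twist": [0,0,0]},{"translation": [0.62,-0.31,-0.5],"twist": [0,0,0]},{"translation": [0.75,-0.37,-0.6],"twist": [0,0,0]},{"translation": [0.88,-0.44,-0.7],"twist": [0,0,0]},{"translation": [1.0,-0.5,-0.8],"twist": [0,0,0]}]'

```text
clock: 13.2
ee_pos: [0.4959, 0.1033, 0.2484]
tcp_rot: [0.709, 0.705, 0.0, 0.0]
force: [0.2, -0.0, -0.0]
gripper_width: 0.0319
gripper_force: 59.6
```

>>> apply_moves --rows '[{"translation": [0.12,0,0],"twist": [0,0,0]},{"translation": [0.25,0,0],"twist": [0,0,0]},{"translation": [0.38,0,0],"twist": [0,0,0]},{"translation": [0.5,0,0],"twist": [0,0,0]},{"translation": [0.62,0,0],"twist": [0,0,0]},{"translation": [0.75,0,0],"twist": [0,0,0]},{"translation": [0.9,0,0],"twist": [0,0,0]},{"translation": [0.9,0,0],"twist": [0,0,0]}]'

```text
clock: 14.2
ee_pos: [0.4966, 0.176, 0.248]
tcp_rot: [0.708, 0.706, 0.0, -0.0]
force: [-0.3, -0.1, -0.3]
gripper_width: 0.0322
gripper_force: 59.6
```

```bash
python3 - <<'E'
from hol import *
s=manip.state(); print(s['ee_pos'],s['gripper_width'],s['force'],s['qpos'].round(3))
ci,im=shot('wrist','w3.png'); import pickle; pickle.dump(ci,open('w3.pkl','wb'))
E
```

```text
[0.49657379 0.17604964 0.24798081] 0.03217908110089346 [-0.34432235 -0.13178082 -0.26687198] [-0.162  0.586 -0.426  1.856  0.334  0.769 -0.772]
```

View pics/w3.png

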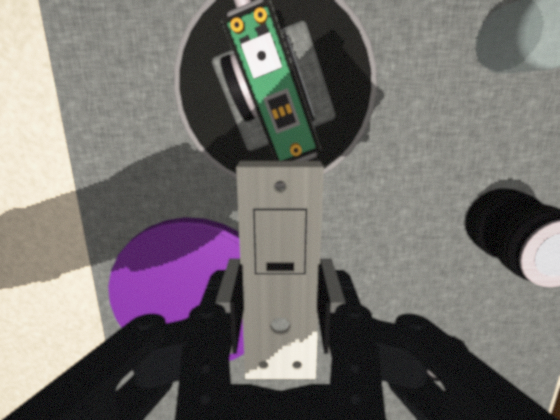

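Brass bosses: the pair at (237,25) and (261,15), the single at (296,151). Cover holes: (280,186), (264,365) and (297,365).

```bash
cat > b.py <<'E'
from hol import *
import pickle
def gold(im,u,v,r=10):
    c=im[max(0,v-r):v+r+1,u-r:u+r+1].astype(int); m=(c[:,:,2]>c[:,:,0]+50)&(c[:,:,2]>c[:,:,1]+15)
    m=m.astype(np.uint8); q=cv2.findNonZero(m).reshape(-1,2); h=cv2.convexHull(q); (x,y),rr=cv2.minEnclosingCircle(h)
    M=cv2.moments(h); return [M['m10']/M['m00']+u-r,M['m01']/M['m00']+max(0,v-r)],rr
LB=np.array([[0,-44],[8,44],[-8,44]])/1000
def bosses(im,ci,uv,zs):
    px=[gold(im,*p) for p in uv]; print([(np.round(p[0],1),round(p[1],1)) for p in px])
    P=[p[0] for p in px]
    for z in zs:
        W=ray(ci,P,z); t,th,res=fit(LB,W); L=np.linalg.norm(W[0,:2]-W[1:,:2].mean(0))
        print(z,t.round(4),round(th,2),'len',round(L*1e3,2),round(np.linalg.norm(W[1]-W[2])*1e3,2),'rms',round(np.abs(res).max()*1e3,2))
    return P
E
python3 - <<'E'
from b import *
im=cv2.imread('pics/w3.png'); ci=pickle.load(open('w3.pkl','rb'))
P=bosses(im,ci,[(296,151),(261,15),(237,25)],[.115,.12,.125,.13,.135,.14])
c=camera_info('top');s=camera_info('scene')
st=manip.state();m=R.from_quat(st['tcp_rot']).as_matrix()
px=[dark(im,280,186,7),dark(im,264,365,6),dark(im,297,365,6),dark(im,280,325,10)]
print(np.round(px,1)); W=ray(ci,px,st['ee_pos'][2]-.009)
L=np.array([[0,-44],[8,44],[-8,44],[0,22]])/1000
print(st['ee_pos'],np.degrees(np.arctan2(m[1,1],m[0,1])),fit(L,W))
E
```

```text
[(array([295.5, 149.5]), 6.0), (array([259.9,  14.6]), 8.3), (array([236.7,  24.5]), 7.9)]
0.115 [0.4926 0.26  ] 20.5 len 91.8 16.52 rms 2.37
0.12 [0.4927 0.2596] 20.5 len 90.01 16.2 rms 1.25
0.125 [0.4929 0.2593] 20.5 len 88.22 15.88 rms 0.14
0.13 [0.4931 0.259 ] 20.5 len 86.43 15.56 rms 0.98
0.135 [0.4933 0.2587] 20.5 len 84.64 15.24 rms 2.1
0.14 [0.4935 0.2584] 20.5 len 82.85 14.91 rms 3.22
[[279.6 185.9]
 [262.3 363.4]
 [296.6 364.3]
 [280.1 330.7]]
[0.49658936 0.17497677 0.2478737 ] -0.2609929991315819 (array([0.49700203, 0.17754272]), np.float64(179.7128236441085), array([[ 9.69720521e-05, -2.78355456e-04],
       [ 1.88586190e-04, -1.22894010e-03],
       [-9.28547797e-05, -7.05930662e-04],
       [-1.92703462e-04,  2.21322622e-03]]))
```

>>> apply_moves --rows '[{"translation": [0.12,0,0],"twist": [0,0,0.055]},{"translation": [0.25,-0.01,0],"twist": [0,0,0.11]},{"translation": [0.38,-0.01,0],"twist": [0,0,0.165]},{"translation": [0.5,-0.02,0],"twist": [0,0,0.22]},{"translation": [0.62,-0.03,0],"twist": [0,0,0.275]},{"translation": [0.75,-0.03,0],"twist": [0,0,0.33]},{"translation": [0.88,-0.04,0],"twist": [0,0,0.385]},{"translation": [1.0,-0.04,0],"twist": [0,0,0.44]}]'

```text
clock: 15.25
ee_pos: [0.4939, 0.2542, 0.2479]
tcp_rot: [0.996, 0.088, -0.0, 0.0]
force: [-0.2, 0.1, -0.9]
gripper_width: 0.0324
gripper_force: 59.6
```

>>> apply_moves --rows '[{"translation": [0,0,0],"twist": [0,0,0.055]},{"translation": [0,0,0],"twist": [0,0,0.11]},{"translation": [0,0,0],"twist": [0,0,0.165]},{"translation": [0,0,0],"twist": [0,0,0.22]},{"translation": [0,0,0],"twist": [0,0,0.275]},{"translation": [0,0,0],"twist": [0,0,0.33]},{"translation": [0,0,0],"twist": [0,0,0.385]},{"translation": [0,0,0],"twist": [0,0,0.445]}]'

```text
clock: 16.25
ee_pos: [0.4939, 0.2541, 0.2483]
tcp_rot: [0.819, -0.573, -0.0, -0.001]
force: [0.3, -1.1, -2.1]
gripper_width: 0.0318
gripper_force: 59.6
```

```bash
python3 - <<'E'
from b import *
s=manip.state(); m=R.from_quat(s['tcp_rot']).as_matrix(); print(s['ee_pos'],np.degrees(np.arctan2(m[1,1],m[0,1])),m.round(4),s['gripper_width'],s['force'],s['qpos'].round(3))
E
```

```text
[0.49389779 0.25407482 0.24834619] -159.93781305147485 [[ 3.430e-01 -9.393e-01  4.000e-04]
 [-9.393e-01 -3.430e-01  1.200e-03]
 [-1.000e-03 -8.000e-04 -1.000e+00]] 0.03183470315869768 [ 0.34833056 -1.08057706 -2.13031908] [-1.015  0.743  0.836  1.811 -0.693  0.907 -2.65 ]
```

>>> apply_moves --rows '[{"translation": [-0.03,-0.01,0.1],"twist": [0,0,-0.0025]},{"translation": [-0.06,-0.01,0.2],"twist": [0,0,-0.0025]},{"translation": [-0.06,-0.01,0.3],"twist": [0,0,-0.0025]},{"translation": [-0.06,-0.01,0.4],"twist": [0,0,-0.0025]},{"translation": [-0.06,-0.01,0.5],"twist": [0,0,-0.0025]},{"translation": [-0.06,-0.01,0.6],"twist": [0,0,-0.0025]},{"translation": [-0.06,-0.01,0.7],"twist": [0,0,-0.0025]},{"translation": [-0.06,-0.01,0.79],"twist": [0,0,-0.0025]}]'

```text
clock: 17.25
ee_pos: [0.4929, 0.2594, 0.1841]
tcp_rot: [0.824, -0.567, -0.0, 0.0]
force: [0.9, -0.4, -0.5]
gripper_width: 0.0321
gripper_force: 59.6
```

```bash
python3 - <<'E'
from b import *
s=manip.state(); m=R.from_quat(s['tcp_rot']).as_matrix(); print(s['ee_pos'],np.degrees(np.arctan2(m[1,1],m[0,1])),m[:,2].round(4),s['force'],s['qpos'].round(3))
ci,w=shot('wrist','w4.png'); pickle.dump(ci,open('w4.pkl','wb'))
_,t=shot('top','t4.png'); _,c=shot('scene','s4.png')
z=lambda i,x0,y0,x1,y1:cv2.resize(i[y0:y1,x0:x1],(400,300),interpolation=cv2.INTER_CUBIC)
f=lambda i:i[:,:,::-1]
cv2.imwrite('pics/c4.png',np.vstack([np.hstack([z(f(t),177,206,257,266),z(f(c),270,100,350,160)]),np.hstack([cv2.resize(f(w),(400,300)),z(f(w),180,100,380,250)])]))
E
```

```text
[0.49294033 0.25935306 0.1841127 ] -159.10097090113453 [-1.e-04 -1.e-04 -1.e+00] [ 0.87901108 -0.37794998 -0.50653651] [-0.973  0.819  0.74   1.866 -0.781  0.775 -2.575]
```

View pics/c4.png

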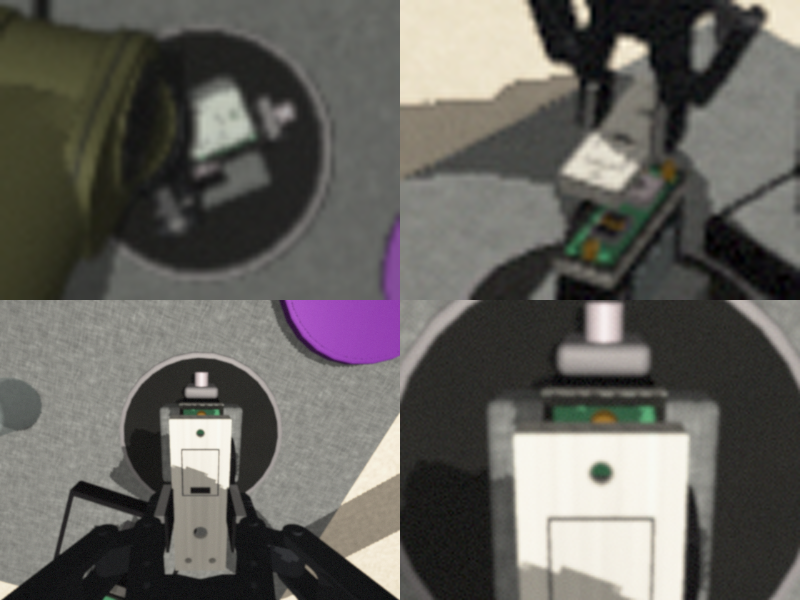

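The cover's single-hole end lies over the single boss, so it is the right way round. The wrist-camera bias would double after the half-turn, so I'll check it with the turntable rim seen from both headings.

```bash
cat > k.py <<'E'
from b import *
from scipy.optimize import least_squares
def ring(im,ci,c,z=.03):
    g=cv2.GaussianBlur(cv2.cvtColor(im,cv2.COLOR_BGR2GRAY),(3,3),0).astype(np.float32); pts=[]
    rs=np.arange(.078,.104,.0005)
    for a in np.radians(np.arange(0,360,3)):
        P=np.c_[c[0]+rs*np.cos(a),c[1]+rs*np.sin(a),rs*0+z]; q=proj(ci,P).astype(np.float32)
        if q.min()<2 or q[:,0].max()>557 or q[:,1].max()>417: continue
        v=cv2.remap(g,q[None,:,0],q[None,:,1],cv2.INTER_LINEAR)[0]; d=v[4:]-v[:-4]; i=d.argmax()
        if d[i]>20 and v[:max(i,1)].max()<70 and i>0: pts.append(P[i+2,:2])
    pts=np.array(pts); f=lambda p:np.hypot(*(pts-p[:2]).T)-p[2]
    r=least_squares(f,[*c,.092],loss='soft_l1',f_scale=.0005); return r.x.round(4),len(pts),np.median(abs(f(r.x))).round(5)
if __name__=='__main__':
    c=(.493,.259)
    for n in('w3','w4'): print(n,ring(cv2.imread(f'pics/{n}.png'),pickle.load(open(n+'.pkl','rb')),c))
    print('top',ring(cv2.imread('pics/top0.png'),camera_info('top'),c)); print('scene',ring(cv2.imread('pics/scene0.png'),camera_info('scene'),c))
    im=cv2.imread('pics/w4.png'); ci=pickle.load(open('w4.pkl','rb')); s=manip.state()
    px=[dark(im,280,186,7),dark(im,263,364,6),dark(im,297,365,6)]
    for z in(.009,.0115): 
        t,th,res=fit(LB,ray(ci,px,s['ee_pos'][2]-z)); print(np.round(px,1).tolist(),t,th,np.abs(res).max(),s['ee_pos'])
E
python3 k.py
```

```text
w3 (array([0.4929, 0.2594, 0.0892]), 68, np.float64(0.00015))
w4 (array([0.4927, 0.2602, 0.0893]), 94, np.float64(0.00014))Traceback (most recent call last):
  File "k.py", line 16, in <module>
    print('top',ring(cv2.imread('pics/top0.png'),camera_info('top'),c)); print('scene',ring(cv2.imread('pics/scene0.png'),camera_info('scene'),c))
                ~~~~^^^^^^^^^^^^^^^^^^^^^^^^^^^^^^^^^^^^^^^^^^^^^^^^^^
  File "k.py", line 12, in ring
    r=least_squares(f,[*c,.092],loss='soft_l1',f_scale=.0005); return r.x.round(4),len(pts),np.median(abs(f(r.x))).round(5)
    return func(*args, **kwargs)
    vector_fun = VectorFunction(
        fun_wrapped,
    ...<6 lines>...
        workers=workers
    )
    self._update_fun()
    ~~~~~~~~~~~~~~~~^^
    self.f = self.fun_wrapped(xp_copy(self.x))
             ~~~~~~~~~~~~~~~~^^^^^^^^^^^^^^^^^
    return np.atleast_1d(self.fun(x))
                         ~~~~~~~~^^^
    return self.f(x, *self.args, **self.kwargs)
           ~~~~~~^^^^^^^^^^^^^^^^^^^^^^^^^^^^^^
  File "k.py", line 11, in <lambda>
    pts=np.array(pts); f=lambda p:np.hypot(*(pts-p[:2]).T)-p[2]
                                             ~~~^~~~~~
ValueError: operands could not be broadcast together with shapes (0,) (2,)
```

```bash
sed -i "/print('top'/d" k.py; python3 k.py | tail -2; python3 - <<'E'
from b import *
im=cv2.imread('pics/w3.png'); ci=pickle.load(open('w3.pkl','rb'))
px=[dark(im,280,186,7),dark(im,264,365,6),dark(im,297,365,6)]
print('w3',[fit(LB,ray(ci,px,.2479-z))[:2] for z in(.009,.0115)])
E
```

```text
[[280.1, 186.1], [263.1, 364.1], [296.6, 364.1]] [0.49418721 0.25764329] 20.832500934103514 0.0004954552817789393 [0.4927852  0.25926046 0.1842829 ]
[[280.1, 186.1], [263.1, 364.1], [296.6, 364.1]] [0.49355541 0.25929927] 20.832500934103468 0.0005320349746706088 [0.4927852  0.25926046 0.1842829 ]
w3 [(array([0.49694205, 0.17829904]), np.float64(179.69652131745667)), (array([0.49693382, 0.17653154]), np.float64(179.6965213174567))]
```

>>> apply_moves --rows '[{"translation": [-0.01,0,0.05],"twist": [0,0,0.002]},{"translation": [-0.015,0,0.1],"twist": [0,0,0.002]},{"translation": [-0.015,0,0.15],"twist": [0,0,0.002]},{"translation": [-0.015,0,0.2],"twist": [0,0,0.002]},{"translation": [-0.015,0,0.25],"twist": [0,0,0.002]},{"translation": [-0.015,0,0.29],"twist": [0,0,0.002]},{"translation": [-0.015,0,0.31],"twist": [0,0,0.002]},{"translation": [-0.015,0,0.31],"twist": [0,0,0.002]}]'

```text
clock: 18.4
ee_pos: [0.4926, 0.2604, 0.1598]
tcp_rot: [0.822, -0.57, 0.0, 0.0]
force: [-0.1, -0.2, -0.6]
gripper_width: 0.0318
gripper_force: 59.6
```

```bash
python3 - <<'E'
from k import *
for _ in range(1):
    s=manip.state(); m=R.from_quat(s['tcp_rot']).as_matrix(); print(s['ee_pos'],np.degrees(np.arctan2(m[1,1],m[0,1])),m[:,2].round(4),s['force'],s['qpos'].round(3))
ci,w=shot('wrist','w5.png'); pickle.dump(ci,open('w5.pkl','wb')); cs,c=shot('scene','s5.png')
im=w[:,:,::-1].copy()
print(ring(im,ci,(.493,.259)))
px=[dark(im,280,186,7),dark(im,263,364,6),dark(im,297,365,6)]
W=ray(ci,px,s['ee_pos'][2]-.0102); print(fit(LB,W))
# expected seat and predicted boss pixels
th=np.radians(20.5);M=np.array([[np.cos(th),-np.sin(th)],[np.sin(th),np.cos(th)]])
B=np.c_[LB@M.T+[.4928,.2597],[.1256]*3]; print('boss px wrist',proj(ci,B),'scene',proj(cs,B))
H=np.c_[LB@M.T+[.4928,.2597],[.1376+.012]*3]; print('ideal hole px',proj(ci,H),px,'scene',proj(cs,H))
cv2.imwrite('pics/c5.png',np.hstack([cv2.resize(c[100:160,270:350,::-1],(400,300),interpolation=cv2.INTER_CUBIC),cv2.resize(im[130:220,220:340],(400,300),interpolation=cv2.INTER_CUBIC)]))
E
```

```text
[0.4925667  0.26037883 0.15979957] -159.47331685348658 [-1.e-04 -1.e-04 -1.e+00] [-0.1022392  -0.15488691 -0.57209343] [-0.956  0.85   0.705  1.883 -0.822  0.727 -2.55 ]
(array([0.4926, 0.2605, 0.0896]), 95, np.float64(0.00015))
(array([0.49341104, 0.2596201 ]), np.float64(20.477157765141413), array([[-3.60048657e-05,  9.06947138e-05],
       [-1.72669167e-05, -4.67661113e-05],
       [ 5.32717824e-05, -4.39286025e-05]]))
boss px wrist [[281.2384971  173.36461143]
 [266.30616293 331.50853721]
 [295.68388445 331.52017512]] scene [[308.08145178 147.99744293]
 [323.67223072 132.18977121]
 [318.53876401 130.59551546]]
ideal hole px [[281.44481114 186.94514723]
 [264.42892329 364.51843027]
 [297.83794333 364.53208042]] [[np.float64(280.119389746319), np.float64(186.0072733723612)], [np.float64(263.1797956279912), np.float64(364.0897684646229)], [np.float64(296.74403122130394), np.float64(364.15128558310374)]] scene [[308.60564722 140.95632796]
 [324.35182556 125.23062373]
 [319.15860913 123.64353295]]
```

View pics/c5.png

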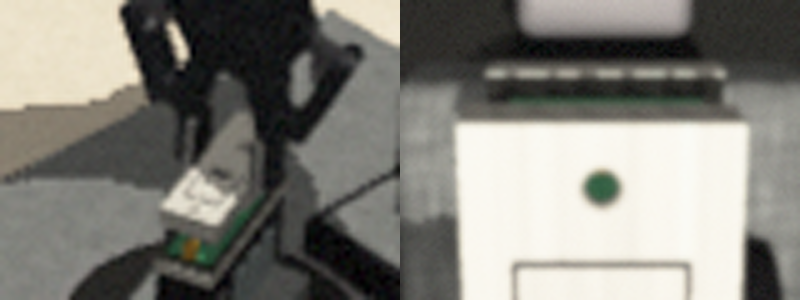

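Everything agrees to within about 1 mm, yaw is within 0.1°, and the cover is level and steady, so I hand in.

```bash
python3 -c "
from rig import order
print(order.finish_job())"
```

```text
the job is handed in; nothing more can be done
None
```

Job handed in: the small cover is gripped level about 2 cm above the rim of the turntable camera, the right way round; by the wrist-camera measurements its holes sit within about 1 mm of the bosses.

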